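Mirror the goldsmith's row of forming tools

ROBOT

A 6-joint arm with a two-finger parallel gripper is mounted at the origin on the work surface. World frame = base frame: x ahead of the robot, y to its left, z up, the work surface at z = 0. Lengths are in m, angles in degrees, forces in N, time in s.
With the tool pointing down it reaches from about 0.35 to 0.875 m from the base axis. Payload 4.2 kg.
Tool frame: the origin (TCP) lies between the finger pads; the fingertips stand 25 mm ahead of it and the grasp point (between the pads) lies 6 mm ahead of it (r.tips_ahead is the distance from the TCP to the fingertips, in m); z points along the fingers, y is the direction in which the jaws open and shut (so a half turn about z gives the same grasp; the last joint's range is limited). The gripper opens to 87 mm and grips with 3 to 60 N. Pads are 19 mm wide; open, the fingers measure 117 mm over their backs; the gripper's body (75 mm by 190 mm) begins 51 mm behind the grasp point.
Start: joints at [78.358, 22.042, 0.453, 0, -68.411, -14.817], TCP at [0.278, 0.56, 0.248] pointing down, gripper open.
Joint ranges: [-179.83, 179.83], [-69.29, 118.12], [-61.27, 80.66], [-181.25, 117.63], [-171.15, -9.14], [-177.46, 177.46]. Speed limits (degrees/s): [159.86, 159.86, 180, 180, 180, 180].

INTERFACE

Orientations are given as a 3x3 rotation matrix whose columns are the frame's x, y, z axes.
In Python, from station import r, vision, finish_job gives the robot as it stands.
- The arm moves only by the shell command python3 -m jog 'ROWS'. ROWS is a JSON object of lists of equal length, an entry for each row: "rot": the turn, a rotation vector about the world's x, y, z in degrees, a list of three; "delta_pos": the shift along the world's x, y, z in mm, a list of three; "grip": the opening in per cent of the stroke, from 0 (shut) to 100 (fully open). A call has 1 to 10 rows; each row shifts and turns the commanded pose from where the row before left it; what a row does not reach is not made up. A row lasts 1/12 s, in which the tool goes at most 41.7 mm and 7.16 degrees, less where a joint would pass 70% of its speed; a pose out of reach is approached as far as the arm can. A call with a gripper value outside its range is refused whole. The fingers move at their own pace and stop on an object; the grip force is fixed at half the most. Time passes only in rows, so rows that do not move let the fingers close. It gives the time, the measured TCP pose, the force and the opening at its end, in the units of the state.
- r.sense(): the state, without advancing time (a new reading comes with each control period).
- vision.capture(name): name is "side" or "top" or "wrist"; returns a dict with "frame" (420x560x3 uint8, red, green, blue), "K" (3x3 intrinsics, pixels), "k1" (the pictures are not rectified: a ray, as slopes to the right and down, at radius r is drawn at 1 + k1 r^2 times it, then the intrinsics apply), "xyz" and "orientation" of the camera in the world. Camera axes: x right, y up, looking along -z (the intrinsics and any distortion apply to the point x, -y, -z); pixel columns grow to the right and rows downward; lengths in m; the calibration is good to about 2 mm. A picture is of the moment at which its call begins. There is no depth.
- finish_job(): hands the job in, once; it reports no verdict.
The state is a dict: "time_s": time; "joints": joint angles; "joint_velocities": joint speeds; "effort": joint torques, N m; "tcp_pos": TCP position; "ee_rot": TCP orientation; "wrist_force": force on the tool from outside, world axes, zero at the start; "moment": the same for the moment, N m; "gripper_width": opening from 0.0 (shut) to 1.0 (fully open).
Only numpy, scipy, OpenCV 4.12 (cv2) and the standard library are available. Lean on these libraries where they do the work, as an engineer would, in place of code of your own. Each camera call takes 0.05 s, during which the arm holds its last target. There are 200 camera calls.

TASK

A left-handed goldsmith is taking over from a right-handed one, or the other way about: move the four forming tools from the full rack to the empty rack on the other side of the bench pin (which stands at the middle of the bench's far edge), as a mirror image. The tool nearest the bench pin must again be nearest to it, the next one next, and so on outwards, one tool lying down in each pair of notches, centred lengthwise on the rack as it is now. Lay each tool down rather than dropping it, and let none fall on the bench.

Things in the scene. Friction and masses are not known exactly. Their poses are not given: they have to be found in the camera images.
- stepped_mid (a point): Stepped mandrel: bright steel bar of five round steps, diameter 27, 25, 22, 19 and 16 mm, 226 mm long, 0.64 kg. Point on its axis, amid the 44 mm long 22 mm step: grip here. Bar from -100 (thick end) to +126 mm along x, balance at -10 mm. x is along the bar within 3 degrees (it lies nose down); y, z turn as it rolls. Seated, the point is 51.6 mm above the rack's underside.
- slim_mid (a point): Slim bezel mandrel: dark steel rod, diameter 13 mm, 205 mm long, knurled at the -x end, a long cone to a point at the +x end, 0.18 kg. Point on its axis, about midway (rod from -95 mm to the tip at +110 mm along x): grip here. x runs along the rod to the tip; y, z turn as it rolls. Seated, the point is 45.2 mm above the rack's underside.
- punch_mid (a point): Doming punch: bright steel shank, diameter 16 mm, with a 26 mm ball at the +x end, 191 mm long, 0.33 kg. Point on the shank's axis at the balance: grip here. Shank from -100 mm, ball centre at +78 mm along x (the ball stays outside the rails). x runs along the shank to the ball; y, z turn as it rolls. Seated, the point is 47.3 mm above the rack's underside.
- clamp_mid (a point): Ring clamp: turned pale wooden hand clamp, diameter 24 mm, 150 mm long, a steel collar (24 mm wide, diameter 24 mm) round its narrower waist, split leather-lined jaws at both ends, 0.065 kg. Point at its centre, in the collar: grip here. x runs along it; y, z turn as it rolls. Seated, the point is 53.0 mm above the rack's underside.
- full_rack: Brown wooden rack, fixed, in which the four tools lie at the start, left or right of the bench pin. Same make, origin and axes as the empty rack: its four pairs of notches are also at y = -105, -35, +35 and +105 mm.
- empty_rack: Brown wooden rack, fixed, empty at the start, 150 (x) x 300 (y) x 58 mm high: 12 mm board, two 12 mm rails at x = -45 and +45 mm with pairs of V notches at y = -105, -35, +35, +105 mm (44 wide, 22 deep, 90 degrees, bottoms 36 mm above the underside; tools lie along x and roll to the bottom). Origin: centre of underside; x roughly away from the robot, y roughly to its left.
- seat_stepped: The pair of V notches of the full rack where the stepped mandrel lies at the start (the four pairs look alike and never move: this entry tells which place was whose). Origin under the middle of the pair, on the rack's board, 12 mm above the bench; x along the tool, y along the row.
- seat_slim: The pair of V notches of the full rack where the slim mandrel lies at the start (the four pairs look alike and never move: this entry tells which place was whose). Origin under the middle of the pair, on the rack's board, 12 mm above the bench; x along the tool, y along the row.
- seat_punch: The pair of V notches of the full rack where the doming punch lies at the start (the four pairs look alike and never move: this entry tells which place was whose). Origin under the middle of the pair, on the rack's board, 12 mm above the bench; x along the tool, y along the row.
- seat_clamp: The pair of V notches of the full rack where the ring clamp lies at the start (the four pairs look alike and never move: this entry tells which place was whose). Origin under the middle of the pair, on the rack's board, 12 mm above the bench; x along the tool, y along the row.
Not all that is in view belongs to the job. Leave any yellow look-alike of the part that bears punch_mid alone. What is shaped like the part that bears stepped_mid but green is not meant.

How it is judged:
By the outcome, as a careful person would: the job done as asked, in the order asked, and still so for the second after the job is handed in, with the robot touching nothing.
It also fails if it takes over 102 s, if anything falls off the work surface, if the arm or the gripper's body presses on something with over 40 N, if the wrist force passes 120 N, or if a joint passes its speed limit or range.

## Working session

There is one attempt and no reset: what is moved stays moved. The work goes in short steps, Python scripts to look and compute and a shell command to move; the robot and the scene stay as the last step left them, time stands still between calls to the robot, and variables do not carry over. Pictures are saved under pics/ and viewed, about 12 in all and at most 16, crops included, and the job is handed in when it is done.

```bash
mkdir -p pics; ls; cat > h.py <<'E'
import numpy as np, cv2
from station import r, vision
def cap(n,f=None):
    c=vision.capture(n)
    if f: cv2.imwrite(f,cv2.cvtColor(c["frame"],cv2.COLOR_RGB2BGR))
    return c
def ray(c,u,v):
    K=np.array(c["K"]); a=np.array([(u-K[0,2])/K[0,0],(v-K[1,2])/K[1,1]]); s=a.copy()
    for _ in range(20): s=a/(1+c["k1"]*(s@s))
    d=np.array(c["orientation"])@np.array([s[0],-s[1],-1.]); return np.array(c["xyz"]),d
def onz(c,u,v,z):
    o,d=ray(c,u,v); return o+d*(z-o[2])/d[2]
def proj(c,p):
    K=np.array(c["K"]); q=np.array(c["orientation"]).T@(np.array(p)-np.array(c["xyz"])); s=np.array([q[0],-q[1]])/-q[2]
    s=s*(1+c["k1"]*(s@s)); return np.array([K[0,0]*s[0]+K[0,2],K[1,1]*s[1]+K[1,2]])
E
python3 - <<'E'
from h import *
for n in("top","side"):
    c=cap(n,f"pics/{n}0.png"); print(n,c["xyz"],c["K"],c["k1"],np.round(c["orientation"],3).tolist())
E
```

```text
pics
top [0.33464351 0.07461995 1.09239532] [[421.75919312   0.         280.69595958]
 [  0.         421.75919312 211.9217496 ]
 [  0.           0.           1.        ]] -0.024841195488720404 [[0.017, 0.995, -0.101], [-1.0, 0.015, -0.016], [-0.014, 0.101, 0.995]]
side [ 0.13208703 -0.75481992  1.11543606] [[452.98180581   0.         274.83937866]
 [  0.         452.98180581 205.00548596]
 [  0.           0.           1.        ]] -0.013973919136924745 [[0.95, 0.226, -0.217], [-0.313, 0.725, -0.614], [0.018, 0.651, 0.759]]
```

View pics/top0.png

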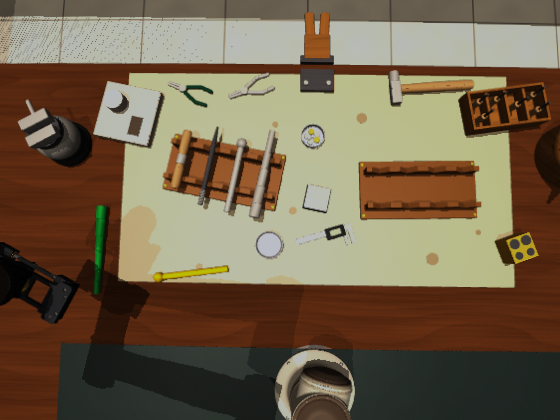

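View pics/side0.png

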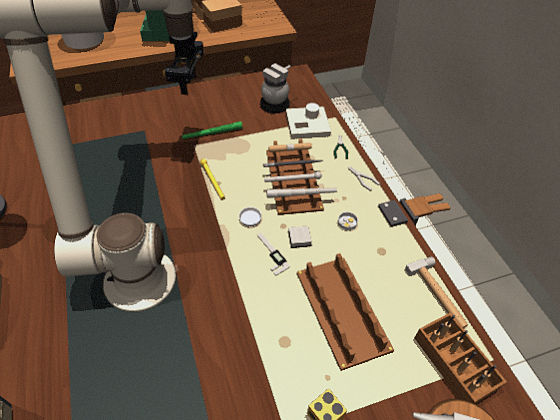

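Top view: full rack at (165–285, 133–215), with clamp (180,160), slim (209,165), punch (236,175) and stepped (263,175), the last nearest the pin (317,75). Empty rack at (360–478, 162–218). Decoys: yellow punch (190,273) and green mandrel (102,250). I'll enlarge the crops to confirm and measure.

```bash
python3 - <<'E'
import cv2
i=cv2.imread("pics/top0.png")
a=cv2.resize(i[115:235,155:300],None,fx=5,fy=5,interpolation=cv2.INTER_CUBIC); cv2.imwrite("pics/cropA.png",a)
b=cv2.resize(i[150:230,350:490],None,fx=5,fy=5,interpolation=cv2.INTER_CUBIC); cv2.imwrite("pics/cropB.png",b)
E
```

```text
(no output)
```

View pics/cropA.png

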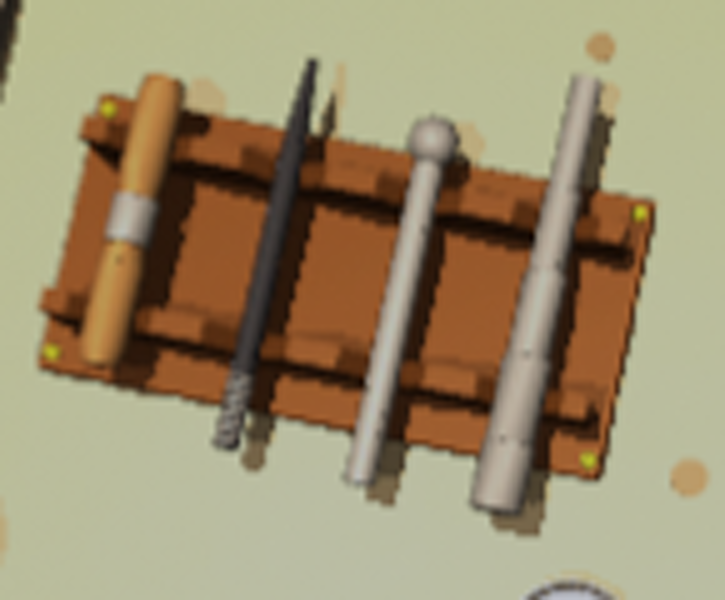

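View pics/cropB.png

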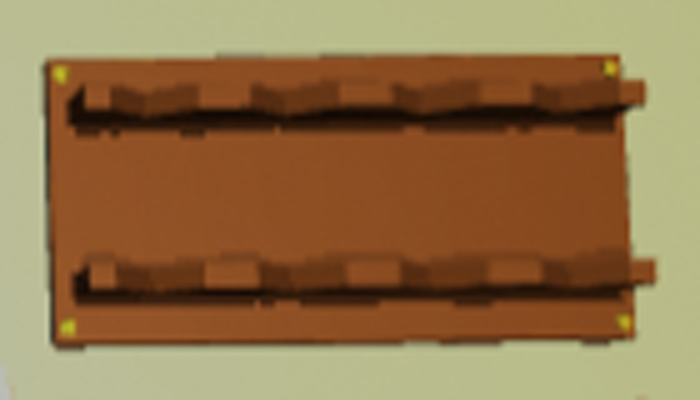

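Crop A confirms it. From the pin outwards: stepped (bright, five steps), punch (ball at far end), slim (dark, knurled near end), clamp (wood, collar). All four differ from the yellow and green decoys. The yellow screws mark the corners of both racks, so I'll measure from those.

```bash
cat > m.py <<'E'
from h import *
c=cap("top")
def P(x,y,o,z): return onz(c,(x+.5)/5-.5+o[0],(y+.5)/5-.5+o[1],z)
A=(155,115);B=(350,150)
def rack(pts,o):
    p=np.array([P(*q,o,.013) for q in pts])  # far-left, far-right, near-right, near-left
    d=(p[0]-p[1])+(p[3]-p[2]); yaw=np.degrees(np.arctan2(-d[0],d[1]))
    print("sides",[round(np.linalg.norm(p[i]-p[i-1])*1e3,1) for i in range(4)]); return p.mean(0)[:2],yaw
FA=rack([(108,108),(641,213),(589,460),(51,352)],A)
FB=rack([(60,74),(610,68),(625,322),(68,328)],B)
print("full",FA,"empty",FB)
def R(y): y=np.radians(y); return np.array([[np.cos(y),-np.sin(y)],[np.sin(y),np.cos(y)]])
T=dict(stepped=((496,505),(587,77),.0516,-.1,.126),punch=((360,480),(433,141),.0473,-.1,.078),slim=((226,445),(312,60),.0452,-.095,.110),clamp=((100,358),(165,80),.053,-.075,.075))
src={'stepped':-.105,'punch':-.035,'slim':.035,'clamp':.105}
for n,(a,b,z,x0,x1) in T.items():
    a=P(*a,A,z)[:2];b=P(*b,A,z)[:2];d=b-a;L=np.linalg.norm(d); m=a+d*(0-x0)/(x1-x0)
    loc=R(FA[1]).T@(m-FA[0]); dst=FB[0]+R(FB[1])@np.array([loc[0],-src[n]])
    print(n,"len",round(L*1e3,1),x1-x0,"yaw",np.round(np.degrees(np.arctan2(d[1],d[0])),1),"grip",m.round(4),"local",(loc*1e3).round(1),"dst",dst.round(4))
s=r.sense();print(s["tcp_pos"],np.round(s["ee_rot"],3).tolist(),s["gripper_width"],s["time_s"])
E
python3 m.py
```

```text
sides [np.float64(132.8), np.float64(286.9), np.float64(132.4), np.float64(286.4)]
sides [np.float64(132.6), np.float64(286.3), np.float64(132.7), np.float64(286.3)]
full (array([0.54924714, 0.24221148]), np.float64(-10.588380393312978)) empty (array([ 0.50924878, -0.26100868]), np.float64(1.5093210079042807))
stepped len 222.3 0.226 yaw -10.6 grip [0.527  0.1399] local [  -3.1 -104.7] dst [ 0.5034 -0.1561]
punch len 176.5 0.178 yaw -10.4 grip [0.5397 0.2088] local [ -3.2 -34.6] dst [ 0.5051 -0.2261]
slim len 202.4 0.20500000000000002 yaw -10.5 grip [0.5513 0.2779] local [-4.6 35.5] dst [ 0.5056 -0.2961]
clamp len 145.9 0.15 yaw -10.7 grip [0.5727 0.3449] local [  4.2 105.3] dst [ 0.5162 -0.3659]
[0.27828263 0.55916903 0.24671327] [[0.895, -0.446, -0.001], [-0.446, -0.895, -0.002], [0.0, 0.002, -1.0]] 1.002493851621681 0.15
```

Lengths, screw spacing and local y (±35, ±105) all match the given sizes. I'll move above the stepped mandrel with the gripper half open, so the fingers clear its neighbours.

```bash
python3 -m jog '{"delta_pos":[[20,-34,-3],[20,-34,-3],[20,-34,-3],[20,-34,-3],[20,-34,-3],[20,-34,-3],[20,-34,-3],[20,-34,-3],[20,-34,-3],[20,-34,-3]],"rot":[[0,0,1.6],[0,0,1.6],[0,0,1.6],[0,0,1.6],[0,0,1.6],[0,0,1.6],[0,0,1.6],[0,0,1.6],[0,0,1.6],[0,0,1.5]],"grip":[50,50,50,50,50,50,50,50,50,50]}'
```

```text
time_s: 0.98
tcp_pos: [0.4789, 0.2177, 0.2174]
ee_rot: [[0.983, -0.182, -0.0], [-0.182, -0.983, 0.0], [-0.0, 0.0, -1.0]]
wrist_force: [0.4, 0.6, -0.2]
gripper_width: 0.506
```

```bash
python3 -m jog '{"delta_pos":[[16,-26,-10],[16,-26,-10],[16,-26,-10],[0,0,0],[0,0,0]],"rot":[[0,0,0],[0,0,0],[0,0,0],[0,0,0],[0,0,0]],"grip":[50,50,50,50,50]}'
python3 - <<'E'
from h import *
c=cap("wrist","pics/w1.png"); print(c["xyz"])
for p in [(.527,.1399,.0516),(.5397,.2088,.0473)]: print(proj(c,p))
s=r.sense();print(s["tcp_pos"],np.round(s["ee_rot"],3)[:,0])
E
```

```text
time_s: 1.4
tcp_pos: [0.5265, 0.1399, 0.1865]
ee_rot: [[0.982, -0.186, -0.002], [-0.186, -0.982, -0.001], [-0.002, 0.002, -1.0]]
wrist_force: [-0.2, -0.5, -0.7]
gripper_width: 0.499
[0.60978749 0.12452976 0.32450706]
[278.31497529 205.90663686]
[196.39232003 204.89230731]
[0.52648302 0.14099074 0.18715208] [ 0.983 -0.185 -0.001]
```

View pics/w1.png

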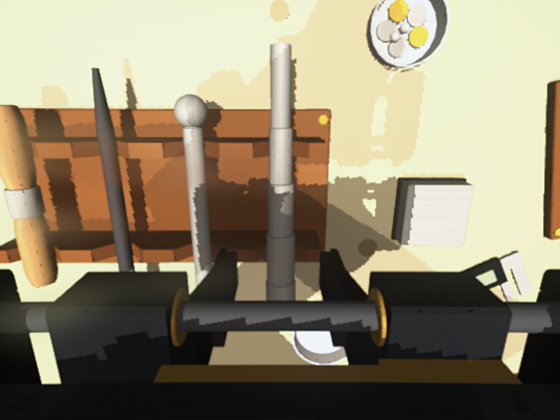

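The wrist view shows the mandrel's 22 mm step centred at about (281,210) against a prediction of (278,206), so agreement is within 3 mm. I'll descend and grip.

```bash
python3 -m jog '{"delta_pos":[[0,-1,-28],[0,-1,-28],[0,0,-28],[0,0,-24],[0,0,-12],[0,0,-9]],"rot":[[0,0,0],[0,0,0],[0,0,0],[0,0,0],[0,0,0],[0,0,0]],"grip":[50,50,50,50,50,50]}'; python3 -m jog '{"delta_pos":[[0,0,0],[0,0,0],[0,0,0],[0,0,0],[0,0,0],[0,0,0]],"rot":[[0,0,0],[0,0,0],[0,0,0],[0,0,0],[0,0,0],[0,0,0]],"grip":[50,0,0,0,0,0]}'
```

```text
time_s: 1.95
tcp_pos: [0.5255, 0.1405, 0.0573]
ee_rot: [[0.983, -0.181, -0.002], [-0.181, -0.983, -0.001], [-0.001, 0.001, -1.0]]
wrist_force: [-0.0, -0.0, 0.6]
gripper_width: 0.501
time_s: 2.45
tcp_pos: [0.5266, 0.138, 0.0596]
ee_rot: [[0.983, -0.182, -0.0], [-0.182, -0.983, -0.002], [0.0, 0.002, -1.0]]
wrist_force: [1.6, -6.6, 3.6]
gripper_width: 0.243
```

```bash
python3 -m jog '{"delta_pos":[[0,0,10],[0,0,20],[0,0,30],[0,0,30],[0,0,20],[0,0,0]],"rot":[[0,0,0],[0,0,0],[0,0,0],[0,0,0],[0,0,0],[0,0,0]],"grip":[0,0,0,0,0,0]}'; python3 -m jog '{"delta_pos":[[-2,-20,0],[-2,-32,0],[-2,-34,0],[-3,-34,0],[-3,-34,0],[-3,-34,0],[-3,-34,0],[-3,-34,0],[-2,-30,0],[0,-9,0]],"rot":[[0,0,0],[0,0,1.5],[0,0,1.5],[0,0,1.5],[0,0,1.5],[0,0,1.5],[0,0,1.5],[0,0,1.5],[0,0,1.6],[0,0,0]],"grip":[0,0,0,0,0,0,0,0,0,0]}'; python3 -m jog '{"delta_pos":[[0,0,0],[0,0,0]],"rot":[[0,0,0],[0,0,0]],"grip":[0,0]}'; python3 -c "
from h import *
c=cap('wrist','pics/w2.png')
for i in range(3):
  s=r.sense();print(s['tcp_pos'],s['wrist_force'],np.degrees(np.arctan2(*np.array(s['ee_rot'])[[1,0],0])));cap('wrist')
for p in [(.5034,-.1561,.0516),(.5051,-.2261,.0473)]: print(proj(c,p))"
```

```text
time_s: 2.95
tcp_pos: [0.5285, 0.1406, 0.173]
ee_rot: [[0.983, -0.183, 0.008], [-0.183, -0.983, 0.005], [0.007, -0.006, -1.0]]
wrist_force: [0.7, 1.2, -5.7]
gripper_width: 0.239
time_s: 3.78
tcp_pos: [0.5008, -0.1584, 0.166]
ee_rot: [[1.0, 0.023, -0.005], [0.023, -1.0, 0.001], [-0.005, -0.001, -1.0]]
wrist_force: [0.3, -0.8, -7.8]
gripper_width: 0.246
time_s: 3.95
tcp_pos: [0.5021, -0.1555, 0.1666]
ee_rot: [[1.0, 0.024, -0.003], [0.024, -1.0, 0.001], [-0.003, -0.001, -1.0]]
wrist_force: [0.7, -0.3, -7.0]
gripper_width: 0.242
[ 0.50246863 -0.15490034  0.16699864] [ 0.13747837  0.32423658 -6.99380925] 1.4857445060611707
[ 0.50283872 -0.15456998  0.1674044 ] [-0.45825592  0.64664365 -6.82196377] 1.5487094163090083
[ 0.50307919 -0.15439304  0.16775221] [ 0.08850267 -0.33668293 -7.41352679] 1.592179438701671
[279.58870231 212.22432188]
[367.35375534 210.55232859]
```

View pics/w2.png

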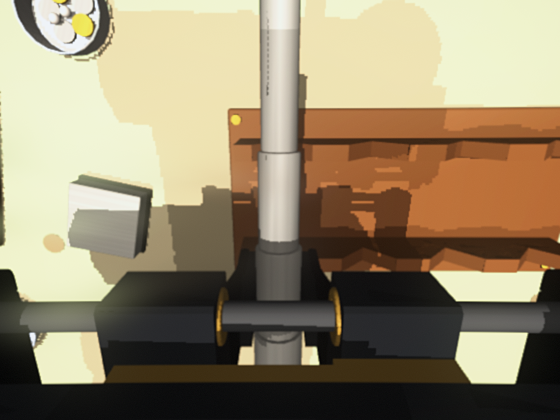

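Mandrel held straight at (279, 60–360) over the leftmost notch pair (screw at (236,119)). Lowering.

```bash
python3 -c "
from h import *
c=cap('wrist');print(proj(c,(.5718,-.1161,.013)),'seen 236,119')"; python3 -m jog '{"delta_pos":[[0,-1,-25],[0,-1,-25],[0,0,-25],[0,0,-15],[0,0,-8],[0,0,-4],[0,0,-2],[0,0,0]],"rot":[[0,0,0],[0,0,0],[0,0,0],[0,0,0],[0,0,0],[0,0,0],[0,0,0],[0,0,0]],"grip":[0,0,0,0,0,0,0,0]}'
```

```text
[235.26843461 120.29223717] seen 236,119
time_s: 4.87
tcp_pos: [0.5043, -0.1573, 0.0652]
ee_rot: [[1.0, 0.028, 0.002], [0.028, -1.0, -0.0], [0.002, 0.0, -1.0]]
wrist_force: [0.9, -0.7, -7.6]
gripper_width: 0.239
```

```bash
python3 -m jog '{"delta_pos":[[0,0,-2],[0,0,-2],[0,0,-1],[0,0,0]],"rot":[[0,0,0],[0,0,0],[0,0,0],[0,0,0]],"grip":[0,0,0,0]}'
```

```text
time_s: 5.2
tcp_pos: [0.5041, -0.1577, 0.0602]
ee_rot: [[1.0, 0.027, 0.002], [0.027, -1.0, -0.0], [0.002, 0.0, -1.0]]
wrist_force: [0.7, -1.1, -4.1]
gripper_width: 0.242
```

```bash
python3 -m jog '{"delta_pos":[[0,0,-1],[0,0,-1],[0,0,0]],"rot":[[0,0,0],[0,0,0],[0,0,0]],"grip":[0,0,0]}'
```

```text
time_s: 5.45
tcp_pos: [0.5042, -0.1578, 0.0596]
ee_rot: [[1.0, 0.028, 0.002], [0.028, -1.0, -0.001], [0.002, 0.001, -1.0]]
wrist_force: [-2.3, -0.2, 6.2]
gripper_width: 0.242
```

Contact at the expected height, so it is seated. Release, rise and move to the punch.

```bash
python3 -m jog '{"delta_pos":[[0,0,0],[0,0,0],[0,0,0],[0,0,0],[0,0,20],[0,0,35],[0,0,35],[0,0,35],[0,0,0]],"rot":[[0,0,0],[0,0,0],[0,0,0],[0,0,0],[0,0,0],[0,0,0],[0,0,0],[0,0,0],[0,0,0]],"grip":[30,45,45,45,45,45,45,45,45]}'; python3 -m jog '{"delta_pos":[[3,30,0],[4,40,0],[4,40,0],[4,40,0],[4,40,0],[4,40,0],[4,40,0],[4,40,0],[3,35,0],[2,22,0]],"rot":[[0,0,-1.2],[0,0,-1.2],[0,0,-1.2],[0,0,-1.2],[0,0,-1.2],[0,0,-1.2],[0,0,-1.2],[0,0,-1.2],[0,0,-1.2],[0,0,-1.3]],"grip":[45,45,45,45,45,45,45,45,45,45]}'; python3 -m jog '{"delta_pos":[[0,0,0],[0,0,0]],"rot":[[0,0,0],[0,0,0]],"grip":[45,45]}'; python3 -c "
from h import *
c=cap('wrist','pics/w3.png');print(proj(c,(.5397,.2088,.0473)));cap('top','pics/top1.png')
i=cv2.imread('pics/top1.png');cv2.imwrite('pics/t1c.png',np.vstack([cv2.resize(i[130:250,350:490],(490,420)),cv2.resize(cv2.imread('pics/w3.png'),(490,367))])[:600])"
```

```text
time_s: 6.2
tcp_pos: [0.5079, -0.1582, 0.1902]
ee_rot: [[0.999, 0.029, 0.015], [0.029, -1.0, -0.003], [0.015, 0.003, -1.0]]
wrist_force: [1.1, -0.0, 0.7]
gripper_width: 0.446
time_s: 7.03
tcp_pos: [0.5397, 0.2131, 0.1823]
ee_rot: [[0.983, -0.182, 0.001], [-0.182, -0.983, 0.001], [0.001, -0.001, -1.0]]
wrist_force: [0.6, -0.7, 0.9]
gripper_width: 0.449
time_s: 7.2
tcp_pos: [0.5392, 0.2107, 0.1819]
ee_rot: [[0.983, -0.181, -0.001], [-0.181, -0.983, -0.0], [-0.001, 0.001, -1.0]]
wrist_force: [-0.0, -0.4, 0.3]
gripper_width: 0.45
[280.66582553 205.8324433 ]
```

View pics/t1c.png

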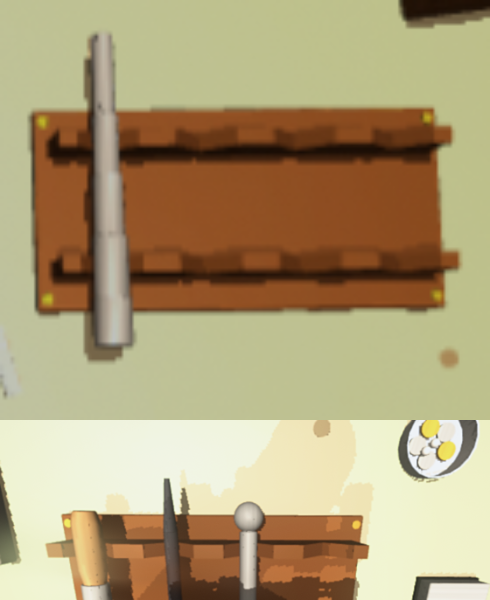

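Stepped mandrel seated square in the end pair. The punch shank is at u≈284 against a predicted 281, so I'll shift about 2–3 mm in −y and descend.

```bash
python3 -m jog '{"delta_pos":[[0,-2,-28],[0,-1,-28],[0,0,-28],[0,0,-24],[0,0,-12],[0,0,-8],[0,0,0]],"rot":[[0,0,0],[0,0,0],[0,0,0],[0,0,0],[0,0,0],[0,0,0],[0,0,0]],"grip":[45,45,45,45,45,45,45]}'; python3 -m jog '{"delta_pos":[[0,0,0],[0,0,0],[0,0,0],[0,0,0],[0,0,0],[0,0,0]],"rot":[[0,0,0],[0,0,0],[0,0,0],[0,0,0],[0,0,0],[0,0,0]],"grip":[0,0,0,0,0,0]}'; python3 -m jog '{"delta_pos":[[0,0,10],[0,0,20],[0,0,30],[0,0,30],[0,0,20],[0,0,0]],"rot":[[0,0,0],[0,0,0],[0,0,0],[0,0,0],[0,0,0],[0,0,0]],"grip":[0,0,0,0,0,0]}'
```

```text
time_s: 7.88
tcp_pos: [0.5387, 0.2048, 0.053]
ee_rot: [[0.983, -0.185, -0.003], [-0.185, -0.983, -0.002], [-0.003, 0.003, -1.0]]
wrist_force: [-0.8, -0.4, -0.3]
gripper_width: 0.448
time_s: 8.38
tcp_pos: [0.5398, 0.2065, 0.0555]
ee_rot: [[0.983, -0.183, 0.001], [-0.183, -0.983, 0.0], [0.001, -0.0, -1.0]]
wrist_force: [-0.4, -1.8, 3.9]
gripper_width: 0.174
time_s: 8.88
tcp_pos: [0.5416, 0.208, 0.1698]
ee_rot: [[0.983, -0.182, 0.009], [-0.182, -0.983, 0.005], [0.008, -0.007, -1.0]]
wrist_force: [0.8, 0.9, -1.7]
gripper_width: 0.172
```

```bash
python3 -m jog '{"delta_pos":[[-2,-22,0],[-3,-36,0],[-3,-38,0],[-3,-38,0],[-3,-38,0],[-3,-38,0],[-3,-38,0],[-3,-38,0],[-3,-38,0],[-3,-38,0]],"rot":[[0,0,0],[0,0,1.5],[0,0,1.5],[0,0,1.5],[0,0,1.5],[0,0,1.5],[0,0,1.5],[0,0,1.5],[0,0,1.6],[0,0,0]],"grip":[0,0,0,0,0,0,0,0,0,0]}'; python3 -m jog '{"delta_pos":[[-3,-36,0],[-2,-25,0],[-1,-10,0],[0,0,0],[0,0,0]],"rot":[[0,0,0],[0,0,0],[0,0,0],[0,0,0],[0,0,0]],"grip":[0,0,0,0,0]}'; python3 -c "
from h import *
for i in range(2): c=cap('wrist','pics/w4.png'); print(r.sense()['tcp_pos'])
print(proj(c,(.5051,-.2261,.0473)))"
```

```text
time_s: 9.72
tcp_pos: [0.5088, -0.1569, 0.1632]
ee_rot: [[1.0, 0.028, -0.003], [0.028, -1.0, 0.001], [-0.003, -0.001, -1.0]]
wrist_force: [1.8, -0.2, -3.0]
gripper_width: 0.175
time_s: 10.13
tcp_pos: [0.5036, -0.2262, 0.1634]
ee_rot: [[1.0, 0.026, -0.002], [0.026, -1.0, 0.001], [-0.002, -0.001, -1.0]]
wrist_force: [0.5, 0.6, -2.7]
gripper_width: 0.175
[ 0.50390283 -0.2256428   0.16364818]
[ 0.50419652 -0.22533586  0.16396576]
[279.33811228 212.11619426]
```

View pics/w4.png

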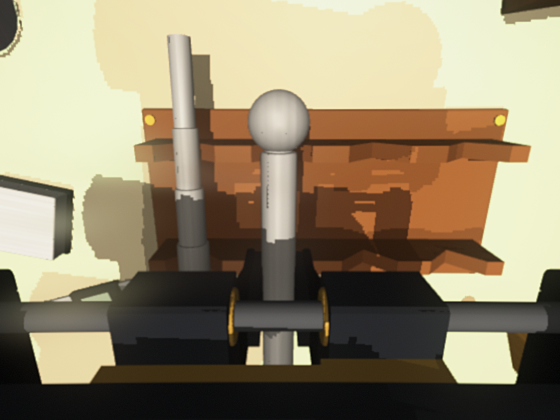

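Punch held at u≈279 over the second pair, stepped mandrel at u≈190 and clear. Lowering.

```bash
python3 -m jog '{"delta_pos":[[0,-1,-25],[0,0,-25],[0,0,-25],[0,0,-15],[0,0,-8],[0,0,-4],[0,0,-2],[0,0,0]],"rot":[[0,0,0],[0,0,0],[0,0,0],[0,0,0],[0,0,0],[0,0,0],[0,0,0],[0,0,0]],"grip":[0,0,0,0,0,0,0,0]}';python3 -m jog '{"delta_pos":[[0,0,-2],[0,0,-1],[0,0,-1],[0,0,0]],"rot":[[0,0,0],[0,0,0],[0,0,0],[0,0,0]],"grip":[0,0,0,0]}'
```

```text
time_s: 10.9
tcp_pos: [0.5052, -0.2271, 0.0611]
ee_rot: [[1.0, 0.028, 0.001], [0.028, -1.0, -0.0], [0.001, 0.0, -1.0]]
wrist_force: [0.1, -0.1, -3.9]
gripper_width: 0.174
time_s: 11.23
tcp_pos: [0.5045, -0.2275, 0.0568]
ee_rot: [[1.0, 0.027, 0.001], [0.027, -1.0, -0.0], [0.001, 0.0, -1.0]]
wrist_force: [-0.7, -0.0, -2.5]
gripper_width: 0.173
```

```bash
python3 -m jog '{"delta_pos":[[0,0,-1],[0,0,-1],[0,0,0]],"rot":[[0,0,0],[0,0,0],[0,0,0]],"grip":[0,0,0]}'
```

```text
time_s: 11.48
tcp_pos: [0.5048, -0.2279, 0.0555]
ee_rot: [[1.0, 0.027, 0.001], [0.027, -1.0, -0.001], [0.001, 0.001, -1.0]]
wrist_force: [-1.2, -1.1, 3.6]
gripper_width: 0.171
```

```bash
python3 -m jog '{"delta_pos":[[0,0,0],[0,0,0],[0,0,0],[0,0,0],[0,0,20],[0,0,35],[0,0,35],[0,0,35],[0,0,0]],"rot":[[0,0,0],[0,0,0],[0,0,0],[0,0,0],[0,0,0],[0,0,0],[0,0,0],[0,0,0],[0,0,0]],"grip":[25,40,40,40,40,40,40,40,40]}'; python3 -m jog '{"delta_pos":[[3,30,0],[3,40,0],[3,40,0],[4,40,0],[4,40,0],[4,40,0],[4,40,0],[4,40,0],[4,40,0],[3,40,0]],"rot":[[0,0,-1.2],[0,0,-1.2],[0,0,-1.2],[0,0,-1.2],[0,0,-1.2],[0,0,-1.2],[0,0,-1.2],[0,0,-1.2],[0,0,-1.2],[0,0,-1.3]],"grip":[40,40,40,40,40,40,40,40,40,40]}'; python3 -m jog '{"delta_pos":[[4,40,0],[4,40,0],[2,25,0],[0,9,0],[0,0,0],[0,0,0]],"rot":[[0,0,0],[0,0,0],[0,0,0],[0,0,0],[0,0,0],[0,0,0]],"grip":[40,40,40,40,40,40]}'; python3 -c "
from h import *
c=cap('wrist','pics/w5.png');print(r.sense()['tcp_pos'],proj(c,(.5513,.2779,.0452)));cap('top','pics/top2.png')
i=cv2.imread('pics/top2.png');cv2.imwrite('pics/t2c.png',np.vstack([cv2.resize(i[150:230,350:490],(490,280)),cv2.resize(cv2.imread('pics/w5.png'),(490,367))])[:600])"
```

```text
time_s: 12.23
tcp_pos: [0.5088, -0.2287, 0.1873]
ee_rot: [[0.999, 0.029, 0.015], [0.029, -1.0, -0.005], [0.015, 0.005, -1.0]]
wrist_force: [1.4, 0.1, 0.0]
gripper_width: 0.394
time_s: 13.07
tcp_pos: [0.5403, 0.1647, 0.1794]
ee_rot: [[0.983, -0.184, 0.0], [-0.184, -0.983, 0.0], [0.0, -0.0, -1.0]]
wrist_force: [-0.7, -0.2, -0.4]
gripper_width: 0.399
time_s: 13.57
tcp_pos: [0.55, 0.2761, 0.1789]
ee_rot: [[0.983, -0.183, -0.001], [-0.183, -0.983, -0.001], [-0.001, 0.001, -1.0]]
wrist_force: [0.2, -0.2, 0.2]
gripper_width: 0.4
[0.55006816 0.27533612 0.17918193] [276.09073975 205.87783544]
```

View pics/t2c.png

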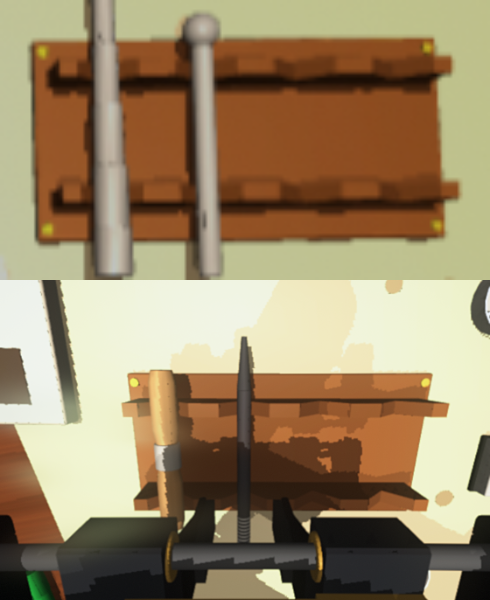

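Punch seated in the second pair. The slim rod is at u≈279, centred between the jaws (centre 278). Descending.

```bash
python3 -m jog '{"delta_pos":[[1,0,-28],[0,0,-28],[0,0,-28],[0,0,-24],[0,0,-12],[0,0,-8],[0,0,0]],"rot":[[0,0,0],[0,0,0],[0,0,0],[0,0,0],[0,0,0],[0,0,0],[0,0,0]],"grip":[40,40,40,40,40,40,40]}'; python3 -m jog '{"delta_pos":[[0,0,0],[0,0,0],[0,0,0],[0,0,0],[0,0,0],[0,0,0]],"rot":[[0,0,0],[0,0,0],[0,0,0],[0,0,0],[0,0,0],[0,0,0]],"grip":[0,0,0,0,0,0]}'; python3 -m jog '{"delta_pos":[[0,0,10],[0,0,20],[0,0,30],[0,0,30],[0,0,20],[0,0,0]],"rot":[[0,0,0],[0,0,0],[0,0,0],[0,0,0],[0,0,0],[0,0,0]],"grip":[0,0,0,0,0,0]}'
```

```text
time_s: 14.25
tcp_pos: [0.5511, 0.2752, 0.0505]
ee_rot: [[0.983, -0.185, -0.002], [-0.185, -0.983, -0.002], [-0.001, 0.002, -1.0]]
wrist_force: [0.0, -0.6, -0.6]
gripper_width: 0.401
time_s: 14.75
tcp_pos: [0.5516, 0.2756, 0.0528]
ee_rot: [[0.983, -0.183, 0.0], [-0.183, -0.983, -0.001], [0.0, 0.001, -1.0]]
wrist_force: [-0.3, -4.4, 6.3]
gripper_width: 0.14
time_s: 15.25
tcp_pos: [0.5539, 0.2789, 0.1675]
ee_rot: [[0.983, -0.182, 0.009], [-0.182, -0.983, 0.007], [0.008, -0.009, -1.0]]
wrist_force: [0.8, 0.6, -1.0]
gripper_width: 0.137
```

```bash
python3 -m jog '{"delta_pos":[[-2,-22,0],[-3,-36,0],[-3,-40,0],[-3,-40,0],[-3,-40,0],[-3,-40,0],[-3,-40,0],[-3,-40,0],[-3,-40,0],[-3,-40,0]],"rot":[[0,0,0],[0,0,1.5],[0,0,1.5],[0,0,1.5],[0,0,1.5],[0,0,1.5],[0,0,1.5],[0,0,1.5],[0,0,1.6],[0,0,0]],"grip":[0,0,0,0,0,0,0,0,0,0]}'; python3 -m jog '{"delta_pos":[[-3,-40,0],[-3,-40,0],[-4,-40,0],[-4,-40,0],[-3,-26,0],[0,-9,0],[0,0,0],[0,0,0]],"rot":[[0,0,0],[0,0,0],[0,0,0],[0,0,0],[0,0,0],[0,0,0],[0,0,0],[0,0,0]],"grip":[0,0,0,0,0,0,0,0]}'; python3 -c "
from h import *
for i in range(2): c=cap('wrist','pics/w6.png'); print(r.sense()['tcp_pos'])
print(proj(c,(.5056,-.2961,.0452)))"
```

```text
time_s: 16.08
tcp_pos: [0.5215, -0.1028, 0.1607]
ee_rot: [[1.0, 0.028, -0.001], [0.028, -1.0, 0.001], [-0.001, -0.001, -1.0]]
wrist_force: [0.4, -0.9, -1.9]
gripper_width: 0.14
time_s: 16.75
tcp_pos: [0.505, -0.2961, 0.1605]
ee_rot: [[1.0, 0.026, -0.001], [0.026, -1.0, 0.001], [-0.001, -0.001, -1.0]]
wrist_force: [-0.1, 0.5, -0.4]
gripper_width: 0.137
[ 0.50526298 -0.29543943  0.16080027]
[ 0.50548087 -0.29514411  0.16106337]
[279.56603063 213.53729714]
```

View pics/w6.png

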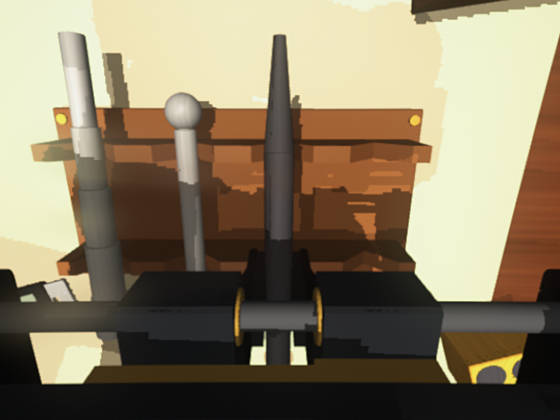

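Slim rod held at u≈279 over the third pair. Lowering.

```bash
python3 -m jog '{"delta_pos":[[0,-1,-25],[0,0,-25],[0,0,-25],[0,0,-15],[0,0,-8],[0,0,-4],[0,0,-2],[0,0,0]],"rot":[[0,0,0],[0,0,0],[0,0,0],[0,0,0],[0,0,0],[0,0,0],[0,0,0],[0,0,0]],"grip":[0,0,0,0,0,0,0,0]}';python3 -m jog '{"delta_pos":[[0,0,-2],[0,0,-1],[0,0,-1],[0,0,0]],"rot":[[0,0,0],[0,0,0],[0,0,0],[0,0,0]],"grip":[0,0,0,0]}'
```

```text
time_s: 17.52
tcp_pos: [0.5062, -0.2971, 0.0582]
ee_rot: [[1.0, 0.028, 0.001], [0.028, -1.0, -0.0], [0.001, 0.0, -1.0]]
wrist_force: [-0.3, -0.3, -2.9]
gripper_width: 0.141
time_s: 17.85
tcp_pos: [0.5055, -0.2976, 0.0538]
ee_rot: [[1.0, 0.027, 0.001], [0.027, -1.0, -0.0], [0.001, 0.0, -1.0]]
wrist_force: [0.2, 0.6, -1.0]
gripper_width: 0.142
```

```bash
python3 -m jog '{"delta_pos":[[0,0,-1],[0,0,0]],"rot":[[0,0,0],[0,0,0]],"grip":[0,0]}'
```

```text
time_s: 18.02
tcp_pos: [0.5057, -0.2978, 0.053]
ee_rot: [[1.0, 0.027, 0.001], [0.027, -1.0, -0.001], [0.001, 0.001, -1.0]]
wrist_force: [-0.1, -0.7, -0.5]
gripper_width: 0.137
```

```bash
python3 -m jog '{"delta_pos":[[0,0,-1],[0,0,0]],"rot":[[0,0,0],[0,0,0]],"grip":[0,0]}'
```

```text
time_s: 18.18
tcp_pos: [0.5057, -0.2979, 0.0528]
ee_rot: [[1.0, 0.027, 0.001], [0.027, -1.0, -0.001], [0.001, 0.001, -1.0]]
wrist_force: [-1.9, 0.3, 4.9]
gripper_width: 0.14
```

```bash
python3 -m jog '{"delta_pos":[[0,0,0],[0,0,0],[0,0,0],[0,0,0],[0,0,20],[0,0,35],[0,0,35],[0,0,35],[0,0,0]],"rot":[[0,0,0],[0,0,0],[0,0,0],[0,0,0],[0,0,0],[0,0,0],[0,0,0],[0,0,0],[0,0,0]],"grip":[25,40,40,40,40,40,40,40,40]}'; python3 -m jog '{"delta_pos":[[3,30,0],[4,40,0],[4,40,0],[4,40,0],[4,40,0],[4,40,0],[4,40,0],[4,40,0],[4,40,0],[4,40,0]],"rot":[[0,0,-1.2],[0,0,-1.2],[0,0,-1.2],[0,0,-1.2],[0,0,-1.2],[0,0,-1.2],[0,0,-1.2],[0,0,-1.2],[0,0,-1.2],[0,0,-1.3]],"grip":[50,50,50,50,50,50,50,50,50,50]}'; python3 -m jog '{"delta_pos":[[4,40,0],[4,40,0],[4,40,0],[4,40,0],[4,40,0],[4,30,0],[3,21,0],[0,0,0],[0,0,0]],"rot":[[0,0,0],[0,0,0],[0,0,0],[0,0,0],[0,0,0],[0,0,0],[0,0,0],[0,0,0],[0,0,0]],"grip":[50,50,50,50,50,50,50,50,50]}'; python3 -c "
from h import *
c=cap('wrist','pics/w7.png');print(r.sense()['tcp_pos'],proj(c,(.5727,.3449,.053)));cap('top','pics/top3.png')
i=cv2.imread('pics/top3.png');cv2.imwrite('pics/t3c.png',np.vstack([cv2.resize(i[150:230,350:490],(490,280)),cv2.resize(cv2.imread('pics/w7.png'),(490,367))])[:600])"
```

```text
time_s: 18.93
tcp_pos: [0.5095, -0.2993, 0.1846]
ee_rot: [[0.999, 0.029, 0.014], [0.029, -1.0, -0.006], [0.014, 0.007, -1.0]]
wrist_force: [1.1, -0.1, 1.1]
gripper_width: 0.399
time_s: 19.77
tcp_pos: [0.5442, 0.0946, 0.1764]
ee_rot: [[0.983, -0.184, 0.0], [-0.184, -0.983, 0.0], [0.0, -0.0, -1.0]]
wrist_force: [1.3, -0.6, 0.3]
gripper_width: 0.502
time_s: 20.52
tcp_pos: [0.571, 0.3445, 0.1753]
ee_rot: [[0.983, -0.182, -0.001], [-0.182, -0.983, -0.001], [-0.001, 0.001, -1.0]]
wrist_force: [0.2, -1.0, 0.3]
gripper_width: 0.497
[0.57099727 0.34339898 0.17566488] [277.69614561 209.26573959]
```

View pics/t3c.png

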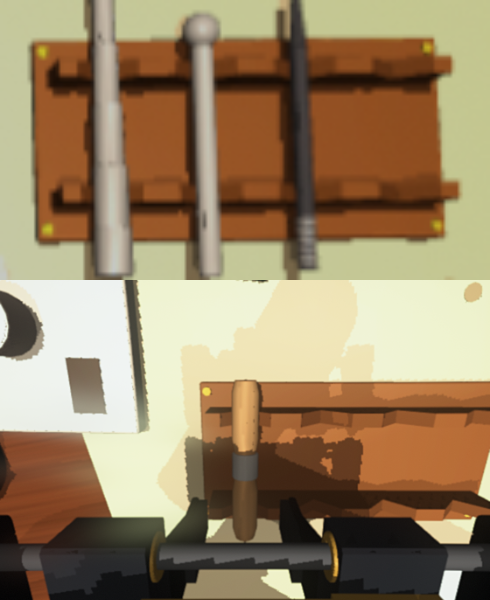

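Slim seated in the third pair. The collar is at (280,213), centred between the jaws (u≈279), and the predicted grip point is (278,209). Gripping here.

```bash
python3 -m jog '{"delta_pos":[[0,0,-27],[0,0,-27],[0,0,-25],[0,0,-20],[0,0,-10],[0,0,-8],[0,0,0]],"rot":[[0,0,0],[0,0,0],[0,0,0],[0,0,0],[0,0,0],[0,0,0],[0,0,0]],"grip":[50,50,50,50,50,50,50]}'; python3 -m jog '{"delta_pos":[[0,0,0],[0,0,0],[0,0,0],[0,0,0],[0,0,0],[0,0,0]],"rot":[[0,0,0],[0,0,0],[0,0,0],[0,0,0],[0,0,0],[0,0,0]],"grip":[0,0,0,0,0,0]}'; python3 -m jog '{"delta_pos":[[0,0,10],[0,0,20],[0,0,30],[0,0,30],[0,0,20],[0,0,0]],"rot":[[0,0,0],[0,0,0],[0,0,0],[0,0,0],[0,0,0],[0,0,0]],"grip":[0,0,0,0,0,0]}'
```

```text
time_s: 21.2
tcp_pos: [0.5711, 0.3423, 0.0584]
ee_rot: [[0.983, -0.184, -0.002], [-0.184, -0.983, -0.002], [-0.001, 0.002, -1.0]]
wrist_force: [0.4, -0.4, 1.0]
gripper_width: 0.498
time_s: 21.7
tcp_pos: [0.5717, 0.3431, 0.0608]
ee_rot: [[0.983, -0.183, 0.001], [-0.183, -0.983, -0.001], [0.001, 0.0, -1.0]]
wrist_force: [-0.1, -3.7, 5.8]
gripper_width: 0.266
time_s: 22.2
tcp_pos: [0.5738, 0.3459, 0.1761]
ee_rot: [[0.983, -0.182, 0.01], [-0.182, -0.983, 0.008], [0.008, -0.009, -1.0]]
wrist_force: [-0.1, 0.5, -0.4]
gripper_width: 0.267
```

```bash
python3 -m jog '{"delta_pos":[[-2,-22,0],[-3,-36,0],[-3,-40,0],[-3,-40,0],[-3,-40,0],[-3,-40,0],[-3,-40,0],[-3,-40,0],[-3,-40,0],[-3,-40,0]],"rot":[[0,0,0],[0,0,1.5],[0,0,1.5],[0,0,1.5],[0,0,1.5],[0,0,1.5],[0,0,1.5],[0,0,1.5],[0,0,1.6],[0,0,0]],"grip":[0,0,0,0,0,0,0,0,0,0]}'; python3 -m jog '{"delta_pos":[[-3,-40,0],[-3,-40,0],[-3,-40,0],[-3,-40,0],[-4,-40,0],[-4,-40,0],[-4,-40,0],[-3,-38,0],[-3,-14,0],[0,0,0]],"rot":[[0,0,0],[0,0,0],[0,0,0],[0,0,0],[0,0,0],[0,0,0],[0,0,0],[0,0,0],[0,0,0],[0,0,0]],"grip":[0,0,0,0,0,0,0,0,0,0]}'; python3 -c "
from h import *
for i in range(3): c=cap('wrist','pics/w8.png'); print(r.sense()['tcp_pos'])
print(proj(c,(.5162,-.3659,.053)))"
```

```text
time_s: 23.03
tcp_pos: [0.5418, -0.0358, 0.1693]
ee_rot: [[1.0, 0.028, 0.0], [0.028, -1.0, 0.001], [0.0, -0.001, -1.0]]
wrist_force: [0.9, 0.3, -0.8]
gripper_width: 0.262
time_s: 23.87
tcp_pos: [0.5114, -0.3693, 0.1683]
ee_rot: [[1.0, 0.022, -0.001], [0.022, -1.0, 0.001], [-0.001, -0.001, -1.0]]
wrist_force: [0.3, 0.5, -1.1]
gripper_width: 0.268
[ 0.5117148  -0.36743116  0.16841146]
[ 0.51203824 -0.36626334  0.16869035]
[ 0.51235292 -0.36552255  0.16899046]
[278.45491448 208.89170681]
```

View pics/w8.png

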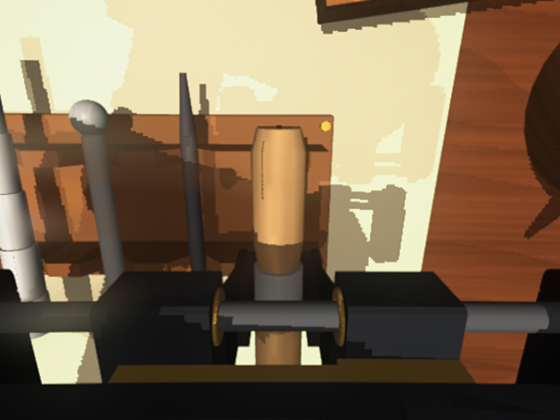

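Clamp held at u≈279 over the outermost pair, about 3 mm short in x. Correcting while lowering.

```bash
python3 -m jog '{"delta_pos":[[1,-1,-25],[1,0,-25],[0,0,-25],[0,0,-15],[0,0,-8],[0,0,-4],[0,0,-2],[0,0,0]],"rot":[[0,0,0],[0,0,0],[0,0,0],[0,0,0],[0,0,0],[0,0,0],[0,0,0],[0,0,0]],"grip":[0,0,0,0,0,0,0,0]}';python3 -m jog '{"delta_pos":[[1,0,-1],[0,0,-1],[0,0,-1],[0,0,0]],"rot":[[0,0,0],[0,0,0],[0,0,0],[0,0,0]],"grip":[0,0,0,0]}'
```

```text
time_s: 24.68
tcp_pos: [0.5152, -0.3671, 0.0663]
ee_rot: [[1.0, 0.028, 0.001], [0.028, -1.0, -0.001], [0.001, 0.001, -1.0]]
wrist_force: [-0.2, -0.2, -0.3]
gripper_width: 0.264
time_s: 25.02
tcp_pos: [0.5155, -0.3675, 0.0629]
ee_rot: [[1.0, 0.027, 0.001], [0.027, -1.0, -0.0], [0.001, 0.0, -1.0]]
wrist_force: [-0.3, -0.6, -0.5]
gripper_width: 0.269
```

```bash
python3 -m jog '{"delta_pos":[[0,0,-1],[0,0,-1],[0,0,0]],"rot":[[0,0,0],[0,0,0],[0,0,0]],"grip":[0,0,0]}'
```

```text
time_s: 25.27
tcp_pos: [0.5155, -0.3677, 0.0609]
ee_rot: [[1.0, 0.027, 0.0], [0.027, -1.0, -0.0], [0.0, 0.0, -1.0]]
wrist_force: [-0.3, 0.6, 1.1]
gripper_width: 0.268
```

```bash
python3 -m jog '{"delta_pos":[[0,0,-1],[0,0,0]],"rot":[[0,0,0],[0,0,0]],"grip":[0,0]}'; python3 -m jog '{"delta_pos":[[0,0,0],[0,0,0],[0,0,0],[0,0,0],[0,0,20],[0,0,35],[0,0,35],[0,0,35],[0,0,0]],"rot":[[0,0,0],[0,0,0],[0,0,0],[0,0,0],[0,0,0],[0,0,0],[0,0,0],[0,0,0],[0,0,0]],"grip":[35,50,50,50,50,50,50,50,50]}'; python3 -m jog '{"delta_pos":[[0,30,5],[0,40,5],[0,40,5],[0,40,5],[0,40,5],[0,40,5],[0,40,5],[0,40,5],[0,40,5],[0,20,0]],"rot":[[0,0,0],[0,0,0],[0,0,0],[0,0,0],[0,0,0],[0,0,0],[0,0,0],[0,0,0],[0,0,0],[0,0,0]],"grip":[50,50,50,50,50,50,50,50,50,50]}'; python3 -c "
from h import *
cap('top','pics/top4.png')
i=cv2.imread('pics/top4.png');cv2.imwrite('pics/t4c.png',cv2.resize(i[135:235,350:490],None,fx=5,fy=5,interpolation=cv2.INTER_CUBIC))"
```

```text
time_s: 25.43
tcp_pos: [0.5155, -0.3677, 0.0608]
ee_rot: [[1.0, 0.027, 0.0], [0.027, -1.0, -0.001], [0.0, 0.001, -1.0]]
wrist_force: [-2.4, 1.9, 6.4]
gripper_width: 0.268
time_s: 26.18
tcp_pos: [0.5191, -0.3698, 0.1931]
ee_rot: [[1.0, 0.028, 0.013], [0.028, -1.0, -0.008], [0.013, 0.009, -1.0]]
wrist_force: [0.5, -1.1, 1.2]
gripper_width: 0.503
time_s: 27.02
tcp_pos: [0.5158, 0.006, 0.2306]
ee_rot: [[1.0, 0.03, 0.003], [0.03, -1.0, 0.001], [0.003, -0.001, -1.0]]
wrist_force: [0.4, -0.6, 0.0]
gripper_width: 0.503
```

View pics/t4c.png

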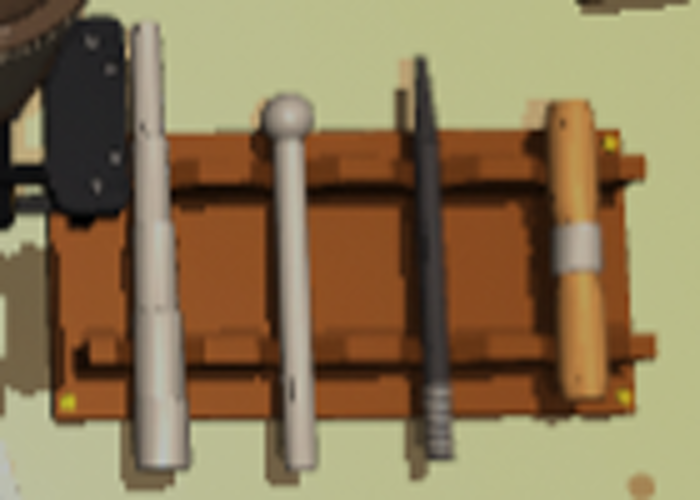

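All four lie in their pairs. I'll check their lengthwise positions numerically against the original ones (−3.1, −3.2, −4.6, +4.2 mm).

```bash
cat > chk.py <<'E'
import m,numpy as np
C=(350,135)
T=dict(stepped=((162,467),(146,25),.0516,-.1,.126),punch=((301,467),(288,117),.0473,-.1,.078),slim=((440,458),(421,58),.0452,-.095,.11),clamp=((585,397),(571,102),.053,-.075,.075))
print("----")
for n,(a,b,z,x0,x1) in T.items():
    a=m.P(*a,C,z)[:2];b=m.P(*b,C,z)[:2];d=b-a;q=a+d*(-x0)/(x1-x0)
    print(n,round(np.linalg.norm(d)*1e3,1),(m.R(m.FB[1]).T@(q-m.FB[0])*1e3).round(1),np.degrees(np.arctan2(d[1],d[0])).round(1))
E
python3 chk.py | sed -n '/----/,$p'
```

```text
----
stepped 223.2 [ -3.3 104.8] 1.6
punch 176.6 [-3.3 34.5] 1.3
slim 203.0 [ -4.7 -35.1] 1.5
clamp 148.7 [   4.5 -106.1] 1.0
```

Every tool is within 0.3 mm lengthwise of where it lay before, in the mirrored order. Handing in.

```bash
python3 -c "
from station import finish_job,r; print(r.sense()['wrist_force'],r.sense()['time_s']); print(finish_job())"
```

```text
[ 0.58029327  0.61728992 -0.62959784] 27.1167
the job is handed in; nothing more can be done
None
```

All four tools are in the other rack as a mirror image: stepped mandrel nearest the bench pin, then doming punch, slim mandrel and ring clamp. Each was lowered until it touched its notches before I let go, and the job was handed in at about 27 s.

- **Position:** in the last top view each tool lies in its own pair of notches, at y = +104.8, +34.5, −35.1 and −106.1 mm on the rack. Lengthwise, each is within about 0.3 mm of where it lay before, as measured in the camera images.
- **Angle:** each tool is within 0.5° of the rack's axis.
- **Force and contact:** the wrist force readings I took stayed below 10 N. The robot was clear of everything at hand-in.
- **Disagreements:** none of the checks failed. The wrist camera put the stepped mandrel and the clamp about 3 mm nearer the robot than the top view did. I treated that as a camera bias common to both and worked from the top view.

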